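Line up three cell plates on a sloping stand and pin them

ROBOT

A 7-joint arm with a two-finger parallel gripper is mounted at the origin on a cart in front of the work surface, level with it; the furniture and walls round the work are solid. World frame = base frame: x ahead of the robot, y to its left, z up, the work surface at z = 0. Lengths are in m, angles in rad, forces in N, time in s.
With the tool pointing down it reaches from about 0.4 to 0.85 m from the base axis. Payload 6.9 kg.
Tool frame: the origin (TCP) lies midway between the tips of the shut fingers; the grasp point (between the pads) lies behind it (ctrl.pinch_z is the z of the grasp point in the tool frame, in m); z points along the fingers, y is the line along which they close (so a half turn about z gives the same grasp; the last joint's range is limited). The gripper opens to 85 mm and grips with 20 to 120 N. Pads are 22 mm wide; open, the fingers measure 114 mm over their backs; the gripper's body (76 mm by 85 mm) begins 54 mm behind the grasp point. The pads swing forward as they close: fully open they stand 13 mm farther back than shut.
Start: joints at [1.272, 0.507, -0.238, 1.5, 0.126, 1.149, -0.155], TCP at [0.246, -0.575, 0.2] pointing down, gripper open.
Joint ranges: [-3.08, 3.08], [-0.24, 2.05], [-1.43, 1.35], [0, 2.5], [-1.52, 4.66], [0.17, 1.96], [-2.89, 2.89]. Speed limits (rad/s): [2.39, 2.39, 3.14, 3.14, 3.14, 3.14, 3.14].

INTERFACE

Orientations are given as a unit quaternion [w, x, y, z].
In Python, from station import ctrl, get_state, vision, ticket, models gives the robot as it stands. Calls block until the motion is done:
- ctrl.movep(position, orientation): joint-space move of the TCP to a pose.
- ctrl.movel(position, frame=None, max_speed=0.15): straight line of the TCP; frame=None keeps the orientation; max_speed is the mean speed in m/s.
- ctrl.set_joints(angles): joint-space move.
- ctrl.ungrasp() and ctrl.close_gripper(force=None): open the fingers fully, or close them until they stop; force is the grip in N (None keeps the last).
- ctrl.pause(seconds).
- ctrl.ik(position, orientation): joint angles nearest the present ones, or None.
- get_state(): the state.
- vision.grab_frame(name): name is "side" or "top" or "wrist"; returns (picture, depth): 420x560x3 uint8, blue, green, red; 420x560 float32, m along the optical axis (not along the pixel's ray), 0 where there is no reading.
- vision.camera_info(name): a dict with "mtx" (3x3 intrinsics, pixels), "R" (3x3) and "t" (3): a world point X has camera coordinates R X + t; the wrist camera has in their place "hand_eye" (4x4, takes a point from camera to tool coordinates, whose origin is the TCP and whose axes are the flange's). Camera axes: x right, y down, z forward; pixel columns grow to the right and rows downward; lengths in m; the calibration is good to about 2 mm. A picture is of the moment at which its call begins: read the wrist's pose just before it. camera_info takes no time and is no camera call.
A pose or a line that the arm cannot do raises ctrl.Unreachable and nothing moves.
- ticket.close_job(): hands the job in; it is judged then, once.
Trained networks look in the newest picture that a camera, given by its name, has taken for a name from the list of things; names that differ only in an ending like _2 or _b are one class to them, and where a whole thing is asked for, a point or a joint stands for the part that bears it (a point fixed in the world has none). Each returns a list of dicts, best first, with "p" (0 to 1); they miss things now and then, are a little off and sometimes report something else, mostly with a low value. They report only what shows in the picture. A call takes as long as a camera call. They do not tell look-alikes from the thing itself.
- models.recognise(camera, target): "point" ([column, row] in pixels, amid what is visible of it).
- models.masks_of(camera, target): "mask" (420x560 bool, what is visible of it) and "point" ([column, row] in pixels, amid what is visible of it).
The state is a dict: "time": time; "qpos": joint angles; "qd": joint speeds; "tau": joint torques, N m; "tcp_pos": TCP position; "eef_rot": TCP orientation; "contact_force": force on the tool from outside, world axes, zero at the start; "wrist_torque": the same for the moment, N m; "width": finger opening in m; "gripper_force": force on a finger pad.
Only numpy, scipy, OpenCV 4.12 (cv2) and the standard library are available. Lean on these libraries where they do the work, as an engineer would, in place of code of your own. Each camera call takes 0.05 s, during which the arm holds its last target. There are 200 camera calls.

TASK

Three loose plates of a small test cell lie staggered on the sloping assembly stand: first slide them sideways up against the stand's side fence, so that their holes line up with one another and with the hole in the stand. Then take the locating pin out of its holder and put it down square to the slope through all three plates into the stand until its black grip sits on the top plate, and let go. Leave the jar, the bottle and the timer where they stand.

Things in the scene. Friction and masses are not known exactly. Their poses are not given: they have to be found in the camera images.
- deck_hole (a point): Mouth of the 17 mm through hole in the 36 mm thick deck of the fixed assembly stand, in the plane of the deck, 75 mm above the bench. The deck slopes at 30 degrees, rising away from the robot: z is square to it (leaning toward the robot), x runs up the slope, y sideways. The deck spans x -60 to +52 mm, y -92 to +38 mm.
- deck_fence (a point): On the inner face of the deck's steel side fence, at half its height, 30 mm from the hole's axis toward +y. The fence is 8 mm thick, stands 30 mm above the deck and runs along x from -50 to +50 mm. The opposite (-y) side of the deck is open. Axes as the deck's.
- deck_ledge (a point): On the inner face of the deck's lower ledge, at half its height, 45 mm down the slope (-x) from the hole's axis. The ledge is 8 mm thick and stands 30 mm above the deck. A plate that touches both ledge and fence has its hole over the deck's hole. Axes as the deck's.
- plate_bottom_hole (a point): Hole centre, half-way through, of the lowest (aluminium) of three loose plates stacked on the deck: 90 (x, along the slope) x 60 (y, sideways) x 12 mm thick, 0.13 kg, 17 mm hole in the middle, z square to it, up. Its lower edge already rests on the ledge; it starts 9 to 34 mm too far from the fence (toward the deck's -y) and slides under a few newtons.
- plate_middle_hole (a point): Hole centre, half-way through, of the middle (grey plastic) of three loose plates stacked on the deck: 90 (x, along the slope) x 60 (y, sideways) x 12 mm thick, 0.13 kg, 17 mm hole in the middle, z square to it, up. Its lower edge already rests on the ledge; it starts 9 to 34 mm too far from the fence (toward the deck's -y) and slides under a few newtons.
- plate_top_hole (a point): Hole centre, half-way through, of the uppermost (aluminium) of three loose plates stacked on the deck: 90 (x, along the slope) x 60 (y, sideways) x 12 mm thick, 0.13 kg, 17 mm hole in the middle, z square to it, up. Its lower edge already rests on the ledge; it starts 9 to 34 mm too far from the fence (toward the deck's -y) and slides under a few newtons.
- pin_grip (a point): Centre of the locating pin's black round grip, 28 mm in diameter, 45 mm long. Below it a steel shank, 14 mm in diameter and 56 mm long, whose last 10 mm taper to 8 mm. z points from shank to grip. 0.12 kg. It starts upright and loose in the holder, the grip's underside resting on the holder's top, 68 mm above the bench.
- pin_shoulder (a point): Centre of the underside of the pin's grip, where the shank begins, 22.5 mm below the centre of the grip along the pin's axis. Home, it lies 36 mm above the mouth of the deck's hole, on the top plate.
- holder: Pin holder, fixed to the bench: grey block 50 x 50 mm on a foot 80 x 80 x 8 mm, top 68 mm above the bench, with a vertical 17 mm hole in its centre. The origin is the centre of its underside.
- specimen_jar: Bystander: white screw-cap specimen jar, 53 mm across, 62 mm high, standing beyond the stand. Origin at the centre of its underside.
- reagent_bottle: Bystander: amber reagent bottle with a white cap, 60 mm across, 117 mm high, standing left of and beyond the holder. Origin at the centre of its underside.
- lab_timer: Bystander: small white bench timer, 66 x 64 x 28 mm, beyond the stand, to its right. Origin at the centre of its underside.
There are look-alikes about, which are no part of the job. What is shaped like the part that bears plate_middle_hole but green is not meant.

How it is judged:
By the outcome, as a careful person would: the job done as asked, in the order asked, and still so for the second after the job is handed in, with the robot touching nothing.
It also fails if it takes over 50 s, if anything falls off the work surface, if the arm or the gripper's body presses on something with over 40 N, if the wrist force passes 120 N, or if a joint passes its speed limit or range.

## Working session

There is one attempt and no reset: what is moved stays moved. The work goes in short steps, each a Python script; the robot and the scene stay as the last script left them, time stands still between calls to the robot, and variables do not carry over. Pictures are saved under pics/ and viewed, at most 10 in all, crops included, and the job is handed in when it is done.

```bash
mkdir -p pics; ls
cat > h.py <<'E'
import numpy as np,cv2
from station import ctrl,get_state,vision,ticket,models
from scipy.spatial.transform import Rotation as R
def cloud(name,st=None):
    img,d=vision.grab_frame(name);c=vision.camera_info(name);K=np.array(c["mtx"])
    v,u=np.mgrid[:420,:560];P=np.stack([(u-K[0,2])/K[0,0]*d,(v-K[1,2])/K[1,1]*d,d],-1)
    if name=="wrist":
        H=np.array(c["hand_eye"]);P=P@H[:3,:3].T+H[:3,3]
        q=st["eef_rot"];M=R.from_quat([q[1],q[2],q[3],q[0]]).as_matrix();P=P@M.T+np.array(st["tcp_pos"])
    else:
        P=(P-np.array(c["t"]))@np.array(c["R"])
    P[d==0]=np.nan
    return img,P
E
python3 - <<'E'
from h import *
s=get_state();print(s["time"],s["tcp_pos"],s["eef_rot"],ctrl.pinch_z)
for n in("side","top"):
    img,P=cloud(n);cv2.imwrite(f"pics/{n}0.png",img);np.save(f"{n}0.npy",P)
    for t in("plate_top_hole","plate_middle_hole","plate_bottom_hole","pin_grip","holder","deck_hole","specimen_jar","reagent_bottle","lab_timer"):
        for r in models.masks_of(n,t)[:3]:
            m=r["mask"];print(n,t,round(r["p"],2),np.round(r["point"]),np.round(np.nanmedian(P[m],0),3),np.round(np.nanmax(P[m],0),3),m.sum())
E
```

```text
pics
0.0 [ 0.24527156 -0.57424456  0.19911881] [-8.85370726e-04  9.79686370e-01  2.00533764e-01 -2.05574535e-04] -0.0187
side plate_top_hole 0.58 [246. 241.] [ 0.488 -0.336  0.105] [ 0.542 -0.269  0.13 ] 967
side plate_middle_hole 0.89 [249. 344.] [ 0.443 -0.509  0.012] [ 0.499 -0.454  0.015] 1702
side plate_middle_hole 0.57 [254. 250.] [ 0.493 -0.36   0.096] [ 0.541 -0.311  0.119] 353
side plate_bottom_hole 0.5 [247. 262.] [ 0.484 -0.345  0.071] [ 0.546 -0.313  0.107] 79
side pin_grip 0.56 [236. 202.] [ 0.508 -0.131  0.096] [ 0.523 -0.109  0.115] 253
side holder 0.93 [232. 223.] [ 0.495 -0.136  0.048] [ 0.544 -0.094  0.097] 716
side deck_hole 0.98 [259. 269.] [ 0.5   -0.388  0.072] [ 0.613 -0.038  0.128] 2394
side deck_hole 0.4 [349. 247.] [ 0.712 -0.312  0.042] [ 0.801 -0.168  0.065] 772
side specimen_jar 0.71 [350. 246.] [ 0.71  -0.313  0.043] [ 0.779 -0.237  0.065] 734
side specimen_jar 0.22 [251. 250.] [ 0.492 -0.36   0.094] [ 0.54  -0.312  0.119] 357
side reagent_bottle 0.67 [289. 189.] [ 0.682 -0.011  0.061] [0.797 0.268 0.12 ] 896
side lab_timer 0.91 [364. 296.] [ 0.683 -0.45
[... 574 characters left out ...]
0.509 -0.129  0.011] [ 0.561 -0.07   0.115] 893
top holder 0.49 [341. 238.] [ 0.514 -0.359  0.08 ] [ 0.577 -0.257  0.127] 1790
top deck_hole 0.96 [341. 239.] [ 0.515 -0.36   0.082] [ 0.575 -0.261  0.127] 1639
top deck_hole 0.32 [230. 238.] [ 0.509 -0.123  0.113] [ 0.521 -0.11   0.117] 119
top specimen_jar 0.79 [309. 152.] [ 0.714 -0.294  0.062] [ 0.742 -0.269  0.067] 413
top specimen_jar 0.72 [343. 237.] [ 0.517 -0.357  0.082] [ 0.58  -0.259  0.127] 1762
top reagent_bottle 0.73 [185. 162.] [0.681 0.001 0.09 ] [0.738 0.057 0.122] 736
top lab_timer 0.68 [334. 230.] [ 0.527 -0.353  0.112] [ 0.539 -0.31   0.121] 105
top lab_timer 0.67 [366. 169.] [ 0.685 -0.438  0.02 ] [ 0.725 -0.401  0.033] 747
```

Run:
```python
import cv2,numpy as np
a=cv2.imread("pics/side0.png")[170:370,150:400];b=cv2.imread("pics/top0.png")[130:330,180:430]
cv2.imwrite("pics/m.png",np.hstack([cv2.resize(x,None,fx=1.6*2/2,fy=1.6) for x in(a,b)]))
cv2.imwrite("pics/b.png",cv2.resize(cv2.imread("pics/top0.png")[190:290,200:440],None,fx=3.3,fy=3.3,interpolation=2))
```

```text
(no output)
```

View pics/m.png

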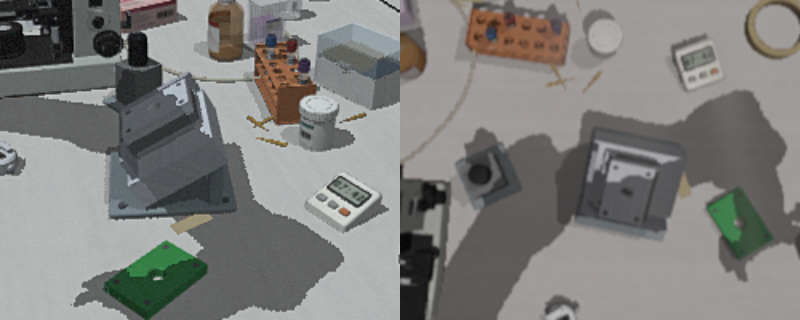

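View pics/b.png

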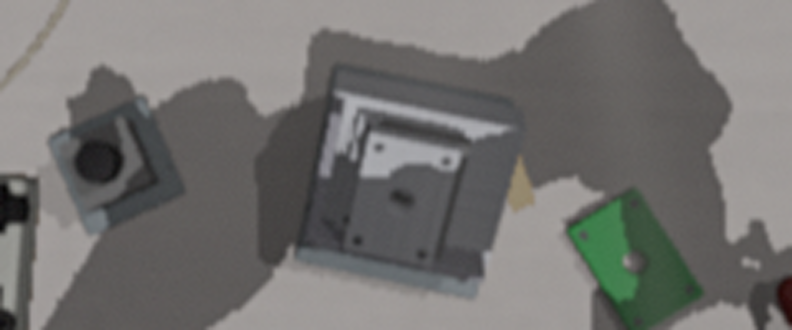

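```bash
cat >> h.py <<'E'
def quat(M):
    q=R.from_matrix(M).as_quat();return [q[3],q[0],q[1],q[2]]
def deckR(psi,t=np.pi/6):
    return R.from_euler('ZY',[psi,-t]).as_matrix()  # cols: x up slope, y, z normal
def down(psi):  # tool pointing down with tool y at heading psi
    y=np.array([np.cos(psi),np.sin(psi),0]);z=np.array([0,0,-1.]);return np.stack([np.cross(y,z),y,z],1)
def plane(P):
    P=P[~np.isnan(P).any(1)]
    for _ in range(6):
        c=P.mean(0);n=np.linalg.svd(P-c,full_matrices=False)[2][2];n*=np.sign(n[2]);r=(P-c)@n
        P=P[abs(r)<max(.002,1.5*np.median(abs(r)))]
    return c,n,len(P)
E
python3 - <<'E'
from h import *
P=np.load("top0.npy");g=P[222:266,308:336].reshape(-1,3)
c,n,k=plane(g);print(c,n,k,"tilt",np.degrees(np.arccos(n[2])),"psi",np.degrees(np.arctan2(-n[1],-n[0])))
H=np.array(vision.camera_info("wrist")["hand_eye"]);print(H.round(3), vision.camera_info("wrist")["mtx"])
psi=np.arctan2(-n[1],-n[0]);D=deckR(psi)
# candidates tool orientation about the normal
for k in range(4):
    a=k*np.pi/2
    M=D@np.array([[np.cos(a),-np.sin(a),0],[np.sin(a),np.cos(a),0],[0,0,1]])@np.diag([1,-1,-1])
    C=np.array([0.5,-0.34,0.1]);cam=C+D[:,2]*0.27
    t=cam-M@H[:3,3]; q=ctrl.ik(t,quat(M));print(k,t.round(3),None if q is None else np.round(q,2))
    q=ctrl.ik(C+D[:,2]*.02,quat(M));print(k,"C",None if q is None else np.round(q,2))
E
```

```text
[ 0.47896511 -0.32145963  0.10173337] [-0.44746981  0.09564576  0.88916964] 417 tilt 27.230910703893645 psi -12.065295688736887
[[-0.    -0.965 -0.263  0.066]
 [ 1.    -0.001  0.001 -0.   ]
 [-0.001 -0.263  0.965 -0.175]
 [ 0.     0.     0.     1.   ]] [[330.8117159    0.         283.93132897]
 [  0.         330.8117159  205.66146849]
 [  0.           0.           1.        ]]
0 [ 0.397 -0.318  0.149] [ 1.34  0.27 -0.6   2.32 -0.69  0.2  -0.34]
0 C [ 0.9   0.39 -0.24  2.19 -0.98  0.18 -0.14]
1 [ 0.44  -0.395  0.183] [ 1.45  0.36 -0.73  2.08 -0.14  0.35  0.71]
1 C [ 1.31  0.49 -0.83  2.19  0.92  0.19 -0.46]
2 [ 0.51  -0.342  0.216] [ 1.44  0.38 -1.    2.01  0.37  0.43  1.61]
2 C [ 1.42  0.55 -1.03  2.19  1.18  0.31  0.86]
3 [ 0.467 -0.265  0.182] [ 0.68  0.19 -0.08  2.25 -0.7   0.28 -2.11]
3 C [ 0.88  0.39 -0.21  2.19 -1.02  0.19 -1.68]
```

```bash
cat >> h.py <<'E'
def toolM(D,k):
    a=k*np.pi/2
    return D@np.array([[np.cos(a),-np.sin(a),0],[np.sin(a),np.cos(a),0],[0,0,1]])@np.diag([1,-1,-1])
E
python3 - <<'E'
from h import *
H=np.array(vision.camera_info("wrist")["hand_eye"])
D=deckR(np.radians(-13));O=np.array([.5,-.33,.075])
for k in(0,1,2,3):
    M=toolM(D,k)
    pts={"far":[0,-.13,.09],"start":[0,-.1,.006],"end":[0,-.04,.006],"pinhi":[0,0,.15],"pinlo":[0,0,.046]}
    for n,p in pts.items():
        q=ctrl.ik(O+D@np.array(p),quat(M));print(k,n,None if q is None else np.round(q,2))
    for d in(.3,.34):
        q=ctrl.ik(O+D@np.array([0,-.01,.036+d])-M@H[:3,3],quat(M));print(k,"view",d,None if q is None else np.round(q,2))
E
```

```text
0 far [ 1.31  0.41 -0.45  2.04 -0.47  0.36 -0.46]
0 start [ 1.04  0.52 -0.23  2.1  -1.04  0.22  0.06]
0 end [ 0.8   0.47 -0.04  2.19 -1.49  0.24  0.4 ]
0 pinhi [ 1.16  0.17 -0.45  2.2  -0.51  0.37 -0.62]
0 pinlo [ 0.74  0.37 -0.04  2.24 -1.32  0.23  0.17]
0 view 0.3 [ 1.36  0.15 -0.51  2.33 -0.75  0.35 -0.26]
0 view 0.34 [ 1.36  0.06 -0.42  2.29 -0.7   0.49 -0.28]
1 far [ 1.5   0.46 -0.74  2.04 -0.04  0.33  0.69]
1 start [ 1.43  0.63 -0.83  2.09  0.95  0.21 -0.32]
1 end [ 1.34  0.59 -0.84  2.18  1.36  0.2  -0.84]
1 pinhi [ 1.39  0.19 -0.72  2.2  -0.32  0.34  0.76]
1 pinlo [ 1.42  0.53 -1.03  2.24  1.29  0.29 -0.85]
1 view 0.3 [ 1.49  0.25 -0.67  2.09 -0.35  0.45  0.93]
1 view 0.34 [ 1.46  0.17 -0.56  2.06 -0.45  0.58  1.04]
2 far [ 1.69  0.56 -1.06  2.04  0.54  0.39  1.7 ]
2 start [ 1.4   0.61 -0.79  2.09  0.85  0.19  1.34]
2 end [ 1.34  0.59 -0.84  2.18  1.36  0.2   0.73]
2 pinhi [ 1.62  0.25 -1.02  2.2   0.    0.33  2.  ]
2 pinlo [ 1.42  0.53 -1.03  2.24  1.29  0.29  0.72]
2 view 0.3 [ 1.52  0.26 -0.99  2.03  0.07  0.47  1.9 ]
2 view 0.34 [ 1.56  0.17 -0.93  2.   -0.15  0.57  2.12]
3 far [ 1.03  0.38 -0.05  2.04 -0.83  0.45 -1.68]
3 start [ 1.06  0.52 -0.26  2.1  -1.01  0.21 -1.54]
3 end [ 0.8   0.47 -0.04  2.19 -1.49  0.24 -1.17]
3 pinhi [ 0.83  0.16 -0.06  2.21 -0.69  0.41 -2.01]
3 pinlo [ 0.84  0.37 -0.17  2.24 -1.22  0.18 -1.5 ]
3 view 0.3 [ 0.75  0.09 -0.12  2.26 -0.56  0.36 -2.25]
3 view 0.34 [ 0.84  0.01 -0.17  2.22 -0.48  0.48 -2.32]
```

Run:
```python
from h import *
ctrl.close_gripper(40)
H=np.array(vision.camera_info("wrist")["hand_eye"])
D=deckR(np.radians(-13));O=np.array([.5,-.33,.075]);M=toolM(D,3)
ctrl.movep(list(O+D@np.array([0,-.01,.036+.32])-M@H[:3,3]),quat(M))
s=get_state();img,P=cloud("wrist",s);np.save("w1.npy",P);cv2.imwrite("pics/w1.png",cv2.resize(img,None,fx=1.42,fy=1.42))
print(s["time"],s["tcp_pos"],s["contact_force"])
for t in("plate_top_hole","plate_middle_hole","plate_bottom_hole","deck_hole"):
    for r in models.masks_of("wrist",t)[:2]:
        m=r["mask"];print(t,round(r["p"],2),np.round(r["point"]),np.round(np.nanmedian(P[m],0),3),m.sum())
        if t=="plate_top_hole": print(plane(P[m]))
```

```text
3.6167 [ 0.42447141 -0.25504474  0.23208196] [ 0.15279363 -0.21123593  0.92138342]
plate_top_hole 0.92 [287. 119.] [ 0.485 -0.325  0.107] 6041
(array([ 0.48467284, -0.32402189,  0.10716461]), array([-0.49070212,  0.09694477,  0.86591751]), 5843)
plate_middle_hole 0.56 [284.  94.] [ 0.488 -0.356  0.097] 717
plate_bottom_hole 0.75 [285. 165.] [ 0.499 -0.294  0.087] 439
deck_hole 0.66 [295.  86.] [ 0.488 -0.367  0.078] 6896
```

View pics/w1.png

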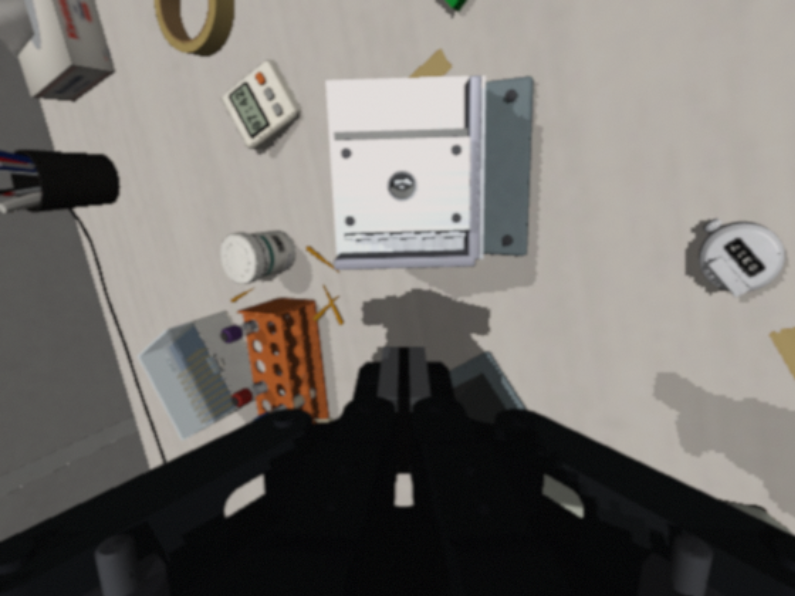

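Run:
```python
from h import *
P=np.load("w1.npy")
reg=P[62:90,240:320].reshape(-1,3);c,n,k=plane(reg);print("deck",c,n,k,np.degrees(np.arctan2(-n[1],-n[0])))
def f(x1,y1,x2,y2):return P[int(y1/1.42):int(y2/1.42),int(x1/1.42):int(x2/1.42)].reshape(-1,3)
for psi in(-11,-12,-13):
    D=deckR(np.radians(psi));O=np.array([.49,-.33,.08])
    Q=(P.reshape(-1,3)-O)@D
    h0=np.nanmedian((reg-O)@D[:,2])
    Q[:,2]-=h0
    m=(abs(Q[:,0])<.12)&(abs(Q[:,1])<.12)
    Q=Q[m]
    fe=Q[(abs(Q[:,2]-.03)<.003)]
    fence=fe[(fe[:,1]>.02)&(abs(fe[:,0])<.05)]
    led=fe[(fe[:,0]<-.03)&(fe[:,1]<.0)]
    tp=Q[abs(Q[:,2]-.036)<.002]; 
    print(psi,h0,"fence",len(fence),np.polyfit(fence[:,0],fence[:,1],1),np.percentile(fence[:,1],[3,50,97]),"ledge",len(led),np.polyfit(led[:,1],led[:,0],1),np.percentile(led[:,0],[3,50,97]))
    dk=Q[abs(Q[:,2])<.002];print(" deck -y edge",np.percentile(dk[:,1],1)," top plate y",np.percentile(Q[(abs(Q[:,2]-.036)<.0025)&(abs(Q[:,0])<.03)][:,1],[1,99]),
     "x",np.percentile(Q[(abs(Q[:,2]-.036)<.0025)&(Q[:,1]<.02)][:,0],[1,99]))
    for h in(.012,.024): 
        z=Q[(abs(Q[:,2]-h)<.0025)&(abs(Q[:,0])<.03)];print(" h",h,len(z),np.percentile(z[:,1],[2,25,50,75,98]))
```

```text
deck [ 0.4937133  -0.37948652  0.07698126] [-0.49179453  0.0952909   0.86548125] 2214 -10.965837650969453
-11 -0.009148836241666932 fence 1022 [0.20353361 0.05414876] [0.02431081 0.05656331 0.06200358] ledge 564 [-0.00669192 -0.0410962 ] [-0.04464242 -0.04088673 -0.03715219]
 deck -y edge -0.06713171841211604  top plate y [-0.02394986  0.03485086] x [-0.03577951  0.05249231]
 h 0.012 419 [-0.00143739  0.02285007  0.04005188  0.04199079  0.05463364]
 h 0.024 551 [-0.03077121 -0.02891835 -0.02694617  0.00708025  0.05464834]
-12 -0.00956779326615291 fence 1047 [0.20782    0.05401541] [0.02388429 0.05632878 0.0618873 ] ledge 570 [-0.02221396 -0.04112728] [-0.0440825  -0.04037687 -0.03652261]
 deck -y edge -0.0670077923069523  top plate y [-0.02417133  0.03452892] x [-0.03597221  0.05247663]
 h 0.012 420 [-0.00128705  0.0381332   0.04016847  0.0422044   0.05484428]
 h 0.024 552 [-0.03088038 -0.02905279 -0.02704533  0.00725089  0.05469712]
-13 -0.009988711948068024 fence 1041 [0.21489079 0.05397008] [0.02390271 0.05604333 0.06190827] ledge 577 [-0.03718244 -0.04114604] [-0.04367706 -0.03993203 -0.03581163]
 deck -y edge -0.06678071520698609  top plate y [-0.02461223  0.034115  ] x [-0.03597478  0.05252363]
 h 0.012 409 [-0.00115299  0.03795475  0.04019565  0.04227231  0.05514822]
 h 0.024 553 [-0.031009   -0.02913301 -0.0272946   0.00720074  0.05477477]
```

```bash
cat >> h.py <<'E'
D=deckR(np.radians(-11));HO=np.array([.49,-.33,.08])+D@np.array([.0083,.0252,-.0095])
def dk(*p): return list(HO+D@np.array(p))
def rel(): return D.T@(np.array(get_state()["tcp_pos"])-HO)
def frc(): return D.T@np.array(get_state()["contact_force"])
E
python3 - <<'E'
from h import *
print(HO);M=toolM(D,3);q=quat(M)
ctrl.movep(dk(-.005,-.115,.09),q);f0=frc();print(get_state()["time"],rel(),f0)
ctrl.movel(dk(-.005,-.087,.03));ctrl.movel(dk(-.005,-.085,.006),max_speed=.05);print(rel(),frc()-f0)
ctrl.movel(dk(-.005,-.050,.006),max_speed=.06);print(rel(),frc()-f0,get_state()["time"])
y=-.050
while y<-.034:
    y+=.0015;ctrl.movel(dk(-.005,y,.006),max_speed=.02)
    f=frc()-f0;print(round(y,4),rel().round(4),f.round(1))
    if f[1]<-14:break
print(get_state()["time"])
E
```

```text
[ 0.50652706 -0.30754087  0.07592276]
4.6083 [-0.00526882 -0.11399736  0.08977936] [ 0.49531454  0.86188126 -0.62624296]
[-0.0049197  -0.08528902  0.00624279] [ 0.00243414 -1.44447251  0.4495135 ]
[-0.00482166 -0.0504691   0.0061631 ] [-1.16904847 -0.43250421  1.18343427] 6.5667
-0.0485 [-0.0051 -0.0488  0.006 ] [-1.1 -1.3  0.8]
-0.047 [-0.005  -0.0469  0.006 ] [ 0.1 -0.6  0.1]
-0.0455 [-0.005  -0.0453  0.006 ] [ 0.8 -0.7  1.4]
-0.044 [-0.005  -0.0438  0.006 ] [-0.5 -0.9  0.6]
-0.0425 [-0.005  -0.0423  0.006 ] [-1.  -0.7  1. ]Traceback (most recent call last):
  File "<stdin>", line 8, in <module>
station.Unreachable: the arm cannot follow that straight line within its joint ranges
```

Run:
```python
from h import *
ctrl.movel(dk(-.005,-.06,.006),max_speed=.1);ctrl.movel(dk(-.005,-.075,.08))
print(np.round(get_state()["qpos"],2))
s=get_state();img,P=cloud("wrist",s);cv2.imwrite("pics/w2.png",img)
q=quat(toolM(D,1))
ctrl.movep(dk(-.005,-.08,.08),q);print(np.round(get_state()["qpos"],2),get_state()["time"],rel());f0=frc()
ctrl.movel(dk(-.005,-.068,.03));ctrl.movel(dk(-.005,-.066,.006),max_speed=.05);print(rel(),frc()-f0)
ctrl.movel(dk(-.005,-.046,.006),max_speed=.06);print(np.round(get_state()["qpos"],2),frc()-f0)
y=-.046
while y<-.030:
    y+=.0015;ctrl.movel(dk(-.005,y,.006),max_speed=.02)
    f=frc()-f0;print(round(y,4),rel().round(4),f.round(1))
    if f[1]<-14:break
print(get_state()["time"],np.round(get_state()["qpos"],2))
```

```text
[ 0.79  0.35  0.1   2.16 -1.06  0.41 -1.52]
[ 1.31  0.39 -0.6   2.15 -0.31  0.24  0.89] 10.9083 [-0.00513875 -0.07987895  0.07985264]Traceback (most recent call last):
  File "<stdin>", line 7, in <module>
station.Unreachable: the arm cannot follow that straight line within its joint ranges
```

View pics/w2.png

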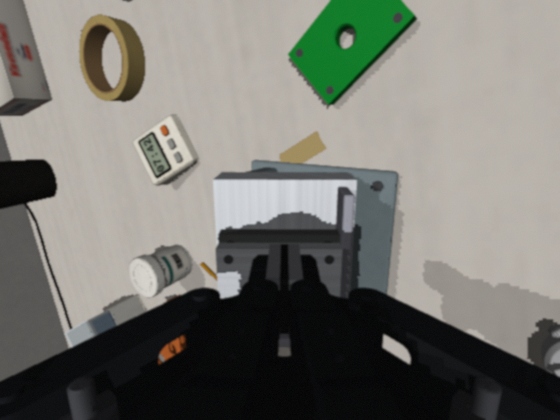

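Run:
```python
from h import *
for t in(10,16,20):
  for k in(1,3):
    q=quat(toolM(deckR(np.radians(-11),np.radians(t)),k))
    for p in([-.005,-.075,.08],[-.005,-.06,.009],[-.005,-.034,.009]):
        j=ctrl.ik(dk(*p),q);print(t,k,p,None if j is None else np.round(j,2))
```

```text
10 1 [-0.005, -0.075, 0.08] [ 0.66  0.41  0.07  1.86 -0.18  0.73  0.66]
10 1 [-0.005, -0.06, 0.009] [ 0.63  0.52  0.03  1.87 -0.16  0.6   0.59]
10 1 [-0.005, -0.034, 0.009] [ 0.59  0.51  0.03  1.9  -0.15  0.58  0.54]
10 3 [-0.005, -0.075, 0.08] [-0.    0.74  1.27  1.87 -0.97  1.12 -1.7 ]
10 3 [-0.005, -0.06, 0.009] [ 1.35  0.81 -1.23  1.86  0.94  0.96  2.7 ]
10 3 [-0.005, -0.034, 0.009] [ 1.32  0.79 -1.23  1.9   0.94  0.95  2.65]
16 1 [-0.005, -0.075, 0.08] [ 0.84  0.38 -0.12  1.95 -0.18  0.58  0.67]
16 1 [-0.005, -0.06, 0.009] [ 0.76  0.49 -0.11  1.97 -0.18  0.44  0.64]
16 1 [-0.005, -0.034, 0.009] [ 0.71  0.48 -0.09  2.   -0.18  0.42  0.59]
16 3 [-0.005, -0.075, 0.08] [ 0.08  0.59  1.06  1.96 -0.96  0.91 -1.69]
16 3 [-0.005, -0.06, 0.009] [ 0.05  0.75  1.1   1.98 -1.18  0.93 -1.56]
16 3 [-0.005, -0.034, 0.009] [-0.02  0.76  1.13  2.01 -1.2   0.93 -1.57]
20 1 [-0.005, -0.075, 0.08] [ 0.96  0.37 -0.25  2.01 -0.2   0.48  0.71]
20 1 [-0.005, -0.06, 0.009] [ 0.86  0.48 -0.22  2.03 -0.19  0.33  0.67]
20 1 [-0.005, -0.034, 0.009] [ 0.81  0.47 -0.2   2.07 -0.2   0.31  0.63]
20 3 [-0.005, -0.075, 0.08] [ 0.19  0.49  0.87  2.02 -0.96  0.76 -1.67]
20 3 [-0.005, -0.06, 0.009] [ 0.15  0.65  0.9   2.04 -1.21  0.76 -1.5 ]
20 3 [-0.005, -0.034, 0.009] [ 0.08  0.64  0.92  2.07 -1.23  0.74 -1.51]
```

```bash
cat > push.py <<'E'
from h import *
q=quat(toolM(deckR(np.radians(-11),np.radians(20)),1))
ctrl.movep(dk(-.005,-.085,.08),q);f0=frc()
ctrl.movel(dk(-.005,-.066,.008),max_speed=.12);print(rel(),frc()-f0)
ctrl.movel(dk(-.005,-.044,.008),max_speed=.06)
y=-.044
while y<-.030:
    y+=.0015;ctrl.movel(dk(-.005,y,.008),max_speed=.02)
    f=frc()-f0;print(round(y,4),rel().round(4),f.round(1))
    if f[1]<-14:break
print(get_state()["time"],np.round(get_state()["qpos"],2))
E
python3 push.py
```

```text
[-0.00527114 -0.06654182  0.00832971] [-0.31940815  0.7594145   1.53981989]
-0.0425 [-0.005  -0.0427  0.008 ] [-1.   0.6  0.6]
-0.041 [-0.005 -0.041  0.008] [-1.6  0.7  1.4]
-0.0395 [-0.005  -0.0394  0.008 ] [1.1 0.4 0.7]
-0.038 [-0.005  -0.0379  0.008 ] [-1.6 -0.  -0. ]
-0.0365 [-0.005  -0.0363  0.008 ] [-0.5  0.1  0.9]
-0.035 [-0.005  -0.0348  0.008 ] [ 0.1 -0.4  0.4]
-0.0335 [-0.005  -0.0334  0.008 ] [ 0.3  0.  -0.9]
-0.032 [-0.005  -0.0319  0.008 ] [ 0.3 -0.2  0.1]
-0.0305 [-0.005  -0.0303  0.008 ] [-1.  -0.2  1.9]
-0.029 [-0.005  -0.0288  0.008 ] [ 0.1 -0.6  1.1]
15.1833 [ 0.8   0.47 -0.2   2.07 -0.19  0.3   0.61]
```

Run:
```python
from h import *
s=get_state();img,P=cloud("wrist",s);np.save("w3.npy",P);cv2.imwrite("pics/w3.png",img)
```

```text
(no output)
```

View pics/w3.png

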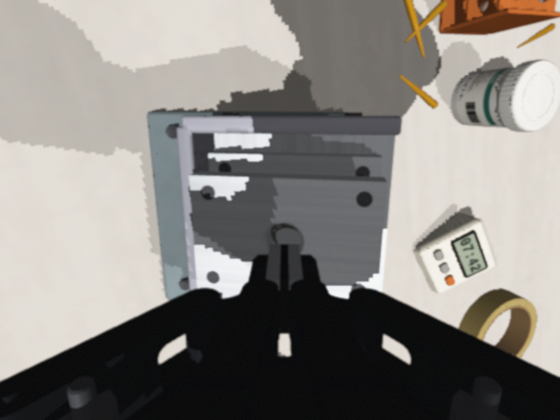

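Run:
```python
from h import *
P=np.load("w3.npy");Q=(P-HO)@D*1000
for n,(u,v) in dict(fence=(330,125),strip1=(240,140),strip2=(330,168),plate=(320,210),plate2=(240,260),plate3=(340,275),tip=(276,250),tip2=(293,250),tip3=(285,244),low=(371,280),ll=(198,290)).items(): print(n,Q[v,u].round(1))
print(plane(P[190:230,300:350].reshape(-1,3)))
for u in(225,330): print([tuple(Q[v,u].round(0)) for v in range(115,300,8)])
s=get_state();print(s["width"],rel(),s["tcp_pos"])
```

```text
fence [19.6 33.6 29.7]
strip1 [-31.1  24.4  -0.5]
strip2 [19.7 12.  12.1]
plate [16.7 -3.5 35.9]
plate2 [-21.4 -30.5  37.1]
plate3 [ 27.  -34.8  36. ]
tip [ -0.6 -18.   50.8]
tip2 [  6.7 -17.7  50.3]
tip3 [  2.1 -17.8  44. ]
low [ 41.2 -35.4  37.3]
ll [-16.9 -14.9  93.4]
(array([ 0.50403633, -0.31024605,  0.11670121]), array([-0.49296972,  0.09383967,  0.86497108]), 1990)
[(np.float64(-32.0), np.float64(38.0), np.float64(20.0)), (np.float64(-29.0), np.float64(34.0), np.float64(29.0)), (np.float64(-29.0), np.float64(31.0), np.float64(29.0)), (np.float64(-40.0), np.float64(25.0), np.float64(-0.0)), (np.float64(-40.0), np.float64(20.0), np.float64(-0.0)), (np.float64(-36.0), np.float64(17.0), np.float64(12.0)), (np.float64(-36.0), np.float64(13.0), np.float64(12.0)), (np.float64(-36.0), np.float64(9.0), np.float64(12.0)), (np.float64(-27.0), np.float64(9.0), np.float64(36.0)), (np.float64(-28.0), np.float64(5.0), np.float64(35.0)), (np.float64(-28.0), np.float64(2.0), np.float64(37.0)), (np.float64(-28.0), np.float64(-2.0), np.float64(36.0)), (np.float64(-28.0), np.float64(-6.0), np.flo
[... 1401 characters left out ...]
oat64(-7.0), np.float64(36.0)), (np.float64(22.0), np.float64(-11.0), np.float64(36.0)), (np.float64(22.0), np.float64(-15.0), np.float64(37.0)), (np.float64(22.0), np.float64(-19.0), np.float64(35.0)), (np.float64(22.0), np.float64(-23.0), np.float64(36.0)), (np.float64(22.0), np.float64(-27.0), np.float64(37.0)), (np.float64(22.0), np.float64(-31.0), np.float64(36.0)), (np.float64(22.0), np.float64(-35.0), np.float64(37.0)), (np.float64(23.0), np.float64(-39.0), np.float64(36.0)), (np.float64(23.0), np.float64(-43.0), np.float64(36.0)), (np.float64(24.0), np.float64(-17.0), np.float64(88.0))]
0.00032428396254533367 [-0.005009   -0.02893351  0.00800644] [ 0.49281839 -0.33435123  0.08035204]
```

Run:
```python
from h import *
s=get_state();q=s["eef_rot"];M=R.from_quat([q[1],q[2],q[3],q[0]]).as_matrix()
P=np.load("w3.npy");T=(P-np.array(s["tcp_pos"]))@M*1000
for v in range(232,300,6): print(v,[T[v,u].round(0).tolist() for u in(276,294)])
ims=[];
for n in("side","top"):
    img,P=cloud(n);ims.append(img);np.save(n+"3.npy",P)
cv2.imwrite("pics/m3.png",np.hstack([cv2.resize(ims[0][150:320,170:340],(400,400),interpolation=2),cv2.resize(ims[1][160:310,260:410],(400,400),interpolation=2)]))
```

```text
232 [[5.0, -4.0, -4.0], [6.0, 6.0, -6.0]]
238 [[2.0, -4.0, -4.0], [2.0, 6.0, -6.0]]
244 [[12.0, -3.0, -38.0], [11.0, 5.0, -37.0]]
250 [[11.0, -3.0, -43.0], [11.0, 5.0, -43.0]]
256 [[11.0, -3.0, -49.0], [11.0, 4.0, -50.0]]
262 [[11.0, -3.0, -56.0], [11.0, 4.0, -56.0]]
268 [[11.0, -3.0, -60.0], [11.0, 4.0, -61.0]]
274 [[11.0, -3.0, -65.0], [12.0, 4.0, -67.0]]
280 [[11.0, -2.0, -70.0], [11.0, 4.0, -70.0]]
286 [[12.0, -2.0, -77.0], [12.0, 4.0, -77.0]]
292 [[12.0, -2.0, -80.0], [12.0, 4.0, -80.0]]
298 [[11.0, -2.0, -82.0], [13.0, 3.0, -84.0]]
```

View pics/m3.png

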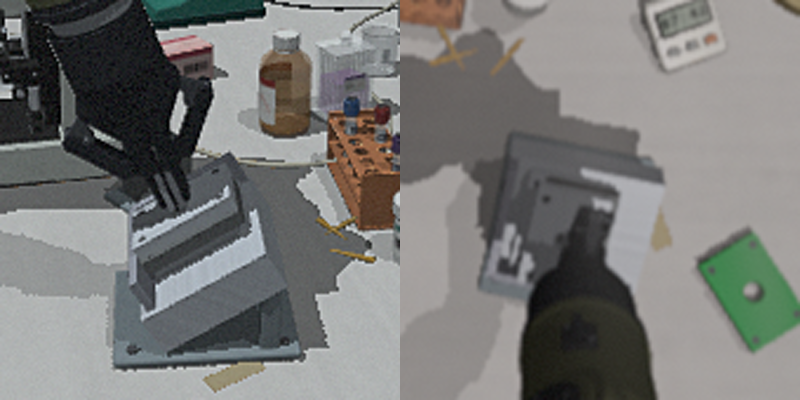

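Run:
```python
from h import *
P=np.load("w1.npy");M=toolM(deckR(np.radians(-13)),3);T=(P-np.array([0.42447141,-0.25504474,0.23208196]))@M*1000
for v in range(238,262,2): print(v,[T[v,u].round(0).tolist() for u in(276,285,294)])
```

```text
238 [[-104.0, -12.0, 274.0], [-100.0, 1.0, 265.0], [-98.0, 14.0, 259.0]]
240 [[-107.0, -12.0, 274.0], [-104.0, 1.0, 267.0], [-101.0, 14.0, 258.0]]
242 [[-109.0, -12.0, 273.0], [-107.0, 1.0, 266.0], [-104.0, 14.0, 259.0]]
244 [[11.0, -4.0, -37.0], [11.0, 0.0, -36.0], [11.0, 4.0, -36.0]]
246 [[11.0, -4.0, -39.0], [11.0, 0.0, -39.0], [11.0, 4.0, -40.0]]
248 [[11.0, -4.0, -41.0], [11.0, 0.0, -41.0], [11.0, 4.0, -41.0]]
250 [[11.0, -4.0, -44.0], [11.0, 0.0, -44.0], [11.0, 4.0, -43.0]]
252 [[11.0, -4.0, -44.0], [11.0, 0.0, -46.0], [11.0, 4.0, -46.0]]
254 [[11.0, -4.0, -48.0], [11.0, 0.0, -47.0], [11.0, 4.0, -47.0]]
256 [[11.0, -4.0, -50.0], [11.0, 0.0, -50.0], [11.0, 4.0, -50.0]]
258 [[11.0, -4.0, -52.0], [11.0, 0.0, -51.0], [11.0, 4.0, -52.0]]
260 [[11.0, -4.0, -54.0], [11.0, 0.0, -53.0], [11.0, 4.0, -54.0]]
```

```bash
cat >> h.py <<'E'
L=.0355
def cmd(p,k,t=30,raw=False):  # true finger tip at deck point p (or world if raw)
    M=toolM(deckR(np.radians(-11),np.radians(t)),k)
    b=np.array(p) if raw else HO+D@np.array(p)
    return list(b+M[:,2]*L),quat(M)
E
python3 - <<'E'
from h import *
print(get_state()["time"])
for t in(5,10,16,20):
  for k in(1,):
    for p in([-.005,-.09,.08],[-.005,-.08,.009],[-.005,-.04,.009]):
        j=ctrl.ik(*cmd(p,k,t));print(t,k,p,None if j is None else np.round(j,2))
print("pin")
for k in np.arange(0,4,.5):
    for p in([0,0,.11],[0,0,.05]):
        j=ctrl.ik(*cmd(p,k,30));print(k,p,None if j is None else np.round(j,2))
E
```

```text
15.3333
5 1 [-0.005, -0.09, 0.08] [ 0.68  0.5   0.03  1.8  -0.08  0.77  0.57]
5 1 [-0.005, -0.08, 0.009] [ 0.64  0.61  0.03  1.79 -0.09  0.66  0.54]
5 1 [-0.005, -0.04, 0.009] [ 0.56  0.59  0.05  1.84 -0.1   0.63  0.49]
10 1 [-0.005, -0.09, 0.08] [ 0.77  0.47 -0.06  1.87 -0.1   0.65  0.6 ]
10 1 [-0.005, -0.08, 0.009] [ 0.71  0.59 -0.05  1.87 -0.11  0.54  0.57]
10 1 [-0.005, -0.04, 0.009] [ 0.63  0.56 -0.03  1.92 -0.12  0.5   0.52]
16 1 [-0.005, -0.09, 0.08] [ 0.88  0.45 -0.17  1.95 -0.14  0.51  0.66]
16 1 [-0.005, -0.08, 0.009] [ 0.81  0.56 -0.15  1.95 -0.14  0.39  0.63]
16 1 [-0.005, -0.04, 0.009] [ 0.73  0.54 -0.13  2.01 -0.15  0.35  0.57]
20 1 [-0.005, -0.09, 0.08] [ 0.97  0.44 -0.26  2.01 -0.18  0.42  0.72]
20 1 [-0.005, -0.08, 0.009] [ 0.89  0.56 -0.23  2.01 -0.18  0.28  0.68]
20 1 [-0.005, -0.04, 0.009] [ 0.81  0.54 -0.21  2.06 -0.19  0.24  0.63]
pin
0.0 [0, 0, 0.11] [ 0.85  0.3  -0.2   2.25 -0.96  0.21 -0.18]
0.0 [0, 0, 0.05] [ 1.43  0.7  -1.23  2.25  1.55  0.5  -2.67]
0.5 [0, 0, 0.11] [ 0.88  0.3  -0.24  2.25 -0.92  0.2   0.56]
0.5 [0, 0, 0.05] [ 1.43  0.7  -1.23  2.25  1.55  0.5  -1.88]
1.0 [0, 0, 0.11] [ 0.88  0.3  -0.24  2.25 -0.92  0.2   1.35]
1.0 [0, 0, 0.05] [ 1.43  0.7  -1.23  2.25  1.55  0.5  -1.1 ]
1.5 [0, 0, 0.11] [ 1.44  0.44 -1.03  2.25  0.95  0.24  0.25]
1.5 [0, 0, 0.05] [ 1.43  0.7  -1.23  2.25  1.55  0.5  -0.31]
2.0 [0, 0, 0.11] [ 1.44  0.44 -1.03  2.25  0.95  0.24  1.04]
2.0 [0, 0, 0.05] [ 1.43  0.7  -1.23  2.25  1.55  0.5   0.47]
2.5 [0, 0, 0.11] [ 1.5   0.49 -1.14  2.25  1.09  0.31  1.68]
2.5 [0, 0, 0.05] [ 1.43  0.7  -1.23  2.25  1.55  0.5   1.26]
3.0 [0, 0, 0.11] [ 1.54  0.53 -1.24  2.25  1.18  0.38  2.38]
3.0 [0, 0, 0.05] [ 1.43  0.7  -1.23  2.25  1.55  0.5   2.04]
3.5 [0, 0, 0.11] [ 0.67  0.3   0.03  2.25 -1.13  0.28 -0.79]
3.5 [0, 0, 0.05] [ 1.23  0.53 -0.83  2.25  1.56  0.19  2.8 ]
```

```bash
cat > push.py <<'E'
from h import *
p=lambda y,z:cmd((-.005,y,z),1,18)
off=lambda: rel()-0
ctrl.movel(cmd((-.005,-.029,.07),1,20)[0])
ctrl.movep(*p(-.092,.06));f0=frc()
ctrl.movel(p(-.080,.008)[0],max_speed=.1);print(frc()-f0)
ctrl.movel(p(-.050,.008)[0],max_speed=.05);print(frc()-f0)
y=-.050
while y<-.035:
    y+=.0015;ctrl.movel(p(y,.008)[0],max_speed=.03)
    f=frc()-f0;print(round(y,4),f.round(1))
    if f[1]<-14:break
s=get_state();print(s["time"])
ctrl.movel(p(y-.004,.008)[0])
s=get_state();img,P=cloud("wrist",s);np.save("w4.npy",P);cv2.imwrite("pics/w4.png",img)
print(s["time"])
E
python3 push.py
```

```text
[-0.48973188 -1.73836412  0.68605769]
[-0.22769009 -1.96945449  1.09771519]
-0.0485 [ 0.9 -3.9  1. ]
-0.047 [ 0.1 -5.  -0.1]
-0.0455 [ 1.  -4.6  0.2]
-0.044 [ 0.2 -4.6 -0.7]
-0.0425 [ 0.4 -2.5 -0.3]
-0.041 [-0.8 -6.3 -1.8]
-0.0395 [-0.9 -9.8 -1.7]
-0.038 [ -1.8 -12.5  -1.9]
-0.0365 [ -2. -16.  -2.]
19.7167
19.9667
```

View pics/w4.png

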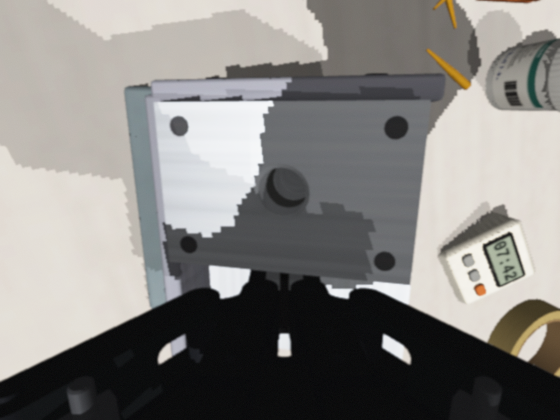

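Run:
```python
from h import *
s=get_state();P=np.load("w4.npy");img=cv2.imread("pics/w4.png")
c=vision.camera_info("wrist");K=np.array(c["mtx"]);H=np.array(c["hand_eye"])
q=s["eef_rot"];M=R.from_quat([q[1],q[2],q[3],q[0]]).as_matrix()
pos=np.array(s["tcp_pos"]);cam=D.T@(pos+M@H[:3,3]-HO)
Q=(P-HO)@D*1000
pl=Q[150:230,220:370];zt=np.nanmedian(pl[...,2]);print("plate z",zt)
# hole: pixels clearly below the plate near (285,187)
v,u=np.mgrid[150:225,245:325];m=(Q[150:225,245:325,2]<zt-4)|np.isnan(Q[150:225,245:325,2])
uu,vv=u[m],v[m];r=np.stack([(uu-K[0,2])/K[0,0],(vv-K[1,2])/K[1,1],np.ones(len(uu))],1)@H[:3,:3].T@M.T@D
X=cam+r*((zt/1000-cam[2])/r[:,2])[:,None];X*=1000
print(m.sum(),X.mean(0),X.min(0),X.max(0),"area->diam",)
tp=Q[abs(Q[...,2]-zt)<2.5];tp=tp[(abs(tp[:,0])<60)&(abs(tp[:,1])<45)];print("plate ext",np.percentile(tp,[.3,99.7],axis=0))
for k in(0,2):
  for t in(12,16,20):
    print(k,t,*[None if j is None else np.round(j,2) for j in[ctrl.ik(*cmd(p,k,t)) for p in([0,0,.13],[0,0,.045])]])
    print("  hold",*[None if j is None else np.round(j,2) for j in[ctrl.ik(*cmd(p,k,t-30,True)) for p in([.508,-.125,.2],[.508,-.125,.075])]])
```

```text
plate z 36.08261705491232
1641 [ 0.07507427  0.51119535 36.08261705] [-11.71222207 -11.75790231  36.08261705] [12.6132885  10.32668425 36.08261705] area->diam
plate ext [[-45.36574072 -30.35442611  34.37068888]
 [ 44.13611114  29.62643919  37.98997331]]
0 12 [ 0.2   0.36  0.54  1.99 -0.45  0.7  -0.74] [ 0.23  0.52  0.5   1.99 -0.63  0.58 -0.6 ]
  hold [-0.28  0.71  0.88  1.56 -0.42  1.43 -1.08] [-0.27  0.86  0.86  1.69 -0.56  1.21 -0.97]
0 16 [ 0.29  0.32  0.44  2.05 -0.49  0.6  -0.69] [ 0.32  0.48  0.38  2.05 -0.69  0.47 -0.53]
  hold [-0.3   0.66  0.88  1.62 -0.42  1.34 -1.09] [-0.28  0.82  0.85  1.76 -0.58  1.12 -0.96]
0 20 [ 0.4   0.29  0.31  2.11 -0.54  0.51 -0.63] [ 0.44  0.45  0.23  2.11 -0.76  0.36 -0.44]
  hold [-0.32  0.61  0.87  1.68 -0.43  1.25 -1.09] [-0.29  0.78  0.84  1.82 -0.6   1.03 -0.94]
2 12 [ 1.08  0.37 -0.66  1.98  0.26  0.67  1.67] [ 0.94  0.51 -0.56  1.98  0.41  0.54  1.52]
  hold [ 0.52  0.6  -0.56  1.55  0.25  1.39  1.29] [ 0.52  0.74 -0.56  1.68  0.35  1.15  1.21]
2 16 [ 1.13  0.35 -0.68  2.04  0.25  0.57  1.69] [ 0.96  0.5  -0.55  2.05  0.42  0.42  1.52]
  hold [ 0.54  0.56 -0.56  1.61  0.25  1.3   1.29] [ 0.53  0.71 -0.55  1.75  0.36  1.05  1.2 ]
2 20 [ 1.19  0.34 -0.72  2.1   0.24  0.46  1.71] [ 0.98  0.48 -0.54  2.11  0.44  0.31  1.51]
  hold [ 0.55  0.52 -0.56  1.67  0.25  1.21  1.3 ] [ 0.52  0.67 -0.53  1.81  0.37  0.95  1.2 ]
```

Run:
```python
from h import *
ctrl.movel(cmd((-.005,-.05,.10),1,18)[0],max_speed=.2)
ctrl.movep(*cmd((.48,-.125,.20),2,-12,True));ctrl.ungrasp()
s=get_state();img,P=cloud("wrist",s);np.save("w5.npy",P);cv2.imwrite("pics/w5.png",img);print(s["time"])
for t in("pin_grip","holder"):
    for r in models.masks_of("wrist",t)[:2]:
        m=r["mask"];G=P[m];print(t,r["p"],r["point"],np.nanmedian(G,0).round(4),m.sum())
z=P[...,2];w=np.linalg.norm(P[...,:2]-[.508,-.125],axis=-1)<.045
m=w&(abs(z-np.nanpercentile(z[w&(z<.125)],99))<.003);T=P[m];print("griptop",m.sum(),T.mean(0),T.min(0),T.max(0))
m=w&(abs(z-.068)<.004);T=P[m];print("holdtop",m.sum(),T.mean(0),np.ptp(T,axis=0))
```

```text
22.3167
pin_grip 0.94 [293.7, 268.7] [ 0.5045 -0.1205  0.1135] 1396
holder 0.73 [294.4, 242.3] [ 0.4932 -0.1181  0.0174] 4575
griptop 1079 [ 0.50739985 -0.12066196  0.11377087] [ 0.49397514 -0.13415261  0.11188916] [ 0.52101698 -0.10707758  0.11597349]
holdtop 1958 [ 0.50204084 -0.12065404  0.06879968] [0.06569715 0.06563147 0.00732862]
```

View pics/w5.png

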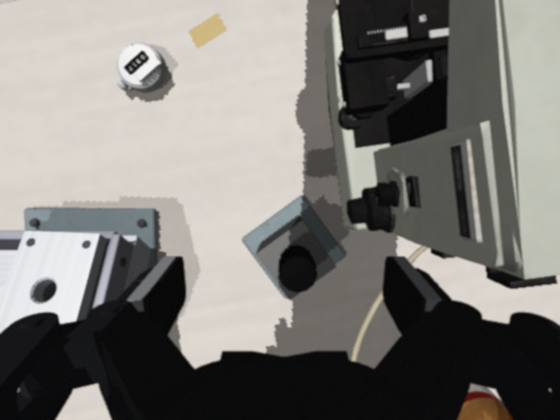

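```bash
cat >> h.py <<'E'
PIN=np.array([.5075,-.1206,.0])
E
python3 - <<'E'
from h import *
P=np.load("w5.npy")
M=toolM(deckR(np.radians(-11),np.radians(-12)),2)
m=(P[...,2]>.06)&(P[...,0]>.36)&(P[...,0]<.62)&(P[...,1]>-.09)&(P[...,1]<.1)
rows,cols=np.where(m);k=cols<450
X=P[m];print(len(X),np.percentile(X,[1,50,99],axis=0) if len(X) else "")
t=(X-np.array([.5075,-.1206,.0935]))@M;print(np.min(np.abs(t[:,1])) if len(X) else "", X[np.argsort(X[:,1])[:2000:400]])
print(M)
E
```

```text
64363 [[ 0.364116   -0.08738078  0.07549908]
 [ 0.45311246 -0.03513539  0.21477944]
 [ 0.5176133  -0.00542803  0.27852368]]
0.024088303395816364 [[ 0.49781132 -0.08999852  0.27662805]
 [ 0.4925054  -0.08857265  0.27911551]
 [ 0.48825445 -0.08658706  0.26197333]
 [ 0.49872938 -0.08549054  0.23881435]
 [ 0.49781843 -0.08475024  0.2199782 ]]
[[-9.60176274e-01  1.90808995e-01 -2.04091767e-01]
 [ 1.86639361e-01  9.81627183e-01  3.96714209e-02]
 [ 2.07911691e-01 -2.54618387e-17 -9.78147601e-01]]
```

Run:
```python
from h import *
P=np.load("w5.npy")
for (v0,v1,u0,u1) in((0,120,330,450),(120,240,345,400),(120,250,400,480),(180,280,480,555)):
    X=P[v0:v1,u0:u1].reshape(-1,3);X=X[X[:,2]>.03];print(np.nanpercentile(X,[1,50,99],axis=0).round(3).tolist())
```

```text
[[0.315, -0.069, 0.037], [0.377, -0.035, 0.141], [0.419, 0.015, 0.183]]
[[0.403, -0.068, 0.039], [0.448, -0.044, 0.071], [0.495, -0.018, 0.118]]
[[0.417, -0.041, 0.088], [0.458, -0.037, 0.172], [0.496, -0.017, 0.211]]
[[0.459, -0.038, 0.158], [0.479, -0.031, 0.22], [0.519, 0.003, 0.225]]
```

```bash
cat >> h.py <<'E'
def hold(p,k,t,psi):
    M=toolM(deckR(np.radians(psi),np.radians(t)),k);return list(np.array(p)+M[:,2]*(L+.0187)),quat(M)  # grasp point at world p
E
python3 - <<'E'
from h import *
print(np.round(get_state()["qpos"],2))
for psi in(-35,-45,-55):
  for t in(-8,-12,):
    print(psi,t,*[None if j is None else np.round(j,2) for j in[ctrl.ik(*hold(PIN+[0,0,z],0,t,psi)) for z in(.21,.094)]])
E
```

```text
[ 0.61  0.51 -0.63  1.71  0.27  1.23  1.27]
-35 -8 [-0.42  0.71  1.15  1.74 -0.66  1.3  -1.26] [-0.4   0.91  1.15  1.87 -0.89  1.18 -1.05]
-35 -12 [-0.38  0.75  1.15  1.69 -0.66  1.4  -1.24] [-0.36  0.94  1.15  1.82 -0.87  1.27 -1.06]
-45 -8 [-0.41  0.71  1.15  1.75 -0.68  1.3  -1.41] [-0.38  0.9   1.15  1.88 -0.91  1.18 -1.2 ]
-45 -12 [-0.37  0.75  1.15  1.7  -0.69  1.4  -1.39] [-0.35  0.93  1.15  1.83 -0.89  1.28 -1.2 ]
-55 -8 [-0.4   0.7   1.15  1.76 -0.7   1.3  -1.57] [-0.38  0.9   1.15  1.89 -0.93  1.18 -1.35]
-55 -12 [-0.36  0.74  1.15  1.72 -0.72  1.39 -1.54] [-0.34  0.93  1.15  1.85 -0.92  1.28 -1.34]
```

Run:
```python
from h import *
s=get_state();q=s["eef_rot"];M=R.from_quat([q[1],q[2],q[3],q[0]]).as_matrix()
P=np.load("w5.npy");T=(P-np.array(s["tcp_pos"]))@M*1000
g=T[(T[...,2]<-35)&(abs(T[...,1])<110)&(T[...,0]<30)&(T[...,0]>-30)]
for z in range(-140,-35,10):
    w=g[(g[:,2]>z)&(g[:,2]<=z+10)]
    if len(w):print(z,w[:,1].min().round(),w[:,1].max().round(),len(w))
for psi in(-25,-35):
    print(psi,*[None if j is None else np.round(j,2) for j in[ctrl.ik(*hold(PIN+[0,0,z],2,-12,psi)) for z in(.21,.094)]])
```

```text
-140 -25.0 24.0 2648
-130 -59.0 33.0 8769
-120 -66.0 64.0 13602
-110 -74.0 73.0 11380
-100 -75.0 75.0 9688
-90 -66.0 66.0 1601
-80 -57.0 56.0 1766
-70 -57.0 56.0 1806
-60 -57.0 110.0 4365
-50 -49.0 96.0 2013
-40 80.0 96.0 617
-25 [ 0.58  0.54 -0.57  1.67  0.22  1.22  1.08] [ 0.54  0.67 -0.53  1.79  0.3   0.97  1.01]
-35 [ 0.58  0.53 -0.54  1.68  0.17  1.19  0.96] [ 0.55  0.67 -0.5   1.8   0.25  0.94  0.9 ]
```

Run:
```python
from h import *
hp=lambda z:hold(PIN+[0,0,z],2,-12,-35)
ctrl.movep(*hp(.18));f0=np.array(get_state()["contact_force"])
ctrl.movel(hp(.094)[0],max_speed=.15);print(np.array(get_state()["contact_force"])-f0)
ctrl.close_gripper(80);s=get_state();print(s["width"],s["gripper_force"],np.array(s["contact_force"])-f0)
ctrl.movel(hp(.175)[0],max_speed=.12);s=get_state();print(s["time"],s["width"],s["gripper_force"],np.array(s["contact_force"])-f0)
img,P=cloud("wrist",s);np.save("w6.npy",P);cv2.imwrite("pics/w6.png",img)
for t in(18,22,26,30):
  for k in(2,): print(t,*[None if j is None else np.round(j,2) for j in[ctrl.ik(*cmd(p,k,t)) for p in([0,0,.13],[0,0,.045])]])
```

```text
[ 1.43089124 -0.17483708  1.43946413]
0.026518721579511753 78.2913726568222 [ 0.56381394 -0.34885447  7.3440668 ]
25.0 0.026101424247103298 78.70339572429657 [ 1.04341998 -0.12188549  0.57242955]
18 [ 1.14  0.34 -0.68  2.07  0.23  0.51  1.72] [ 0.99  0.49 -0.58  2.08  0.47  0.37  1.48]
22 [ 1.19  0.32 -0.7   2.13  0.19  0.41  1.77] [ 1.01  0.48 -0.56  2.14  0.5   0.25  1.46]
26 [ 1.25  0.32 -0.74  2.18  0.16  0.3   1.82] [ 1.21  0.54 -0.83  2.19  1.14  0.27  0.84]
30 [ 1.32  0.32 -0.79  2.24  0.13  0.18  1.86] [ 1.43  0.71 -1.23  2.25  1.57  0.51  0.45]
```

View pics/w6.png

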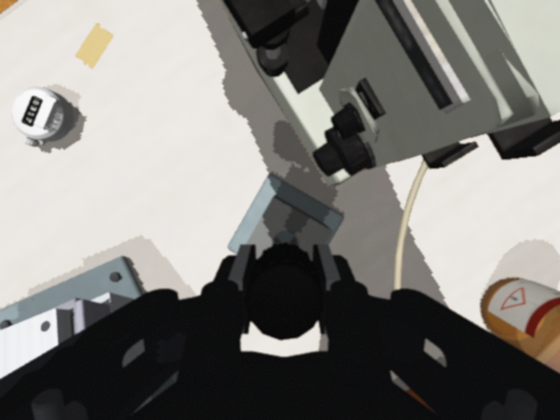

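Run:
```python
from h import *
P=np.load("w6.npy")
G=P[262:325,258:308].reshape(-1,3);w=(abs(G[:,2]-.194)<.008)&(np.linalg.norm(G[:,:2]-PIN[:2],axis=1)<.022)
T=G[w];c,n,k=plane(T);print(w.sum(),c,n,k,"tilt deg",np.degrees(n[:2]))
t=P.reshape(-1,3);t=t[(abs(t[:,2]-.194)<.003)&(np.linalg.norm(t[:,:2]-PIN[:2],axis=1)<.02)];print(t.min(0),t.max(0),np.median(t,0))
s=get_state();print(s["tcp_pos"],hold(PIN+[0,0,.175],2,-12,-35)[0])
```

```text
3080 [ 0.50454213 -0.11940969  0.1934799 ] [-0.0133357   0.0108354   0.99985237] 2941 tilt deg [-0.76407909  0.62082266]
[ 0.49011253 -0.1403205   0.19100071] [ 0.52698201 -0.10096736  0.19698405] [ 0.50641973 -0.12040459  0.19344089]
[ 0.49765608 -0.11416437  0.12116529] [np.float64(0.49826912826817976), np.float64(-0.11413647402913257), np.float64(0.12198440004022773)]
```

```bash
cat >> h.py <<'E'
def ins(s,x=.0,y=.0003,t=18): return hold(HO+D@np.array([x,y,s]),2,t,-11)
E
python3 - <<'E'
from h import *
try: ctrl.movel(hold(PIN+[0,0,.25],2,-12,-35)[0],max_speed=.2)
except ctrl.Unreachable: print("lower");ctrl.movel(hold(PIN+[0,0,.235],2,-12,-35)[0],max_speed=.2)
ctrl.movep(*ins(.155));s=get_state();f0=frc();print(s["time"],s["width"],np.round(s["qpos"],2))
img,P=cloud("wrist",s);np.save("w7.npy",P);cv2.imwrite("pics/w7.png",img)
Q=(P-HO)@D*1000
G=Q[230:340,240:330].reshape(-1,3);G=G[(abs(G[:,2]-174)<5)&(np.linalg.norm(G[:,:2],axis=1)<22)]
c,n,k=plane(G);print(len(G),c,n,G.min(0),G.max(0))
E
```

```text
26.3667 0.026275965934871193 [ 1.14  0.32 -0.66  2.08  0.19  0.52  1.76]
5526 [ -0.48202916   0.53821708 173.48632922] [-0.01593882 -0.00293321  0.99986867] [-14.60099992 -15.02318091 169.00251606] [ 13.25114168  16.83720215 178.89235713]
```

View pics/w7.png

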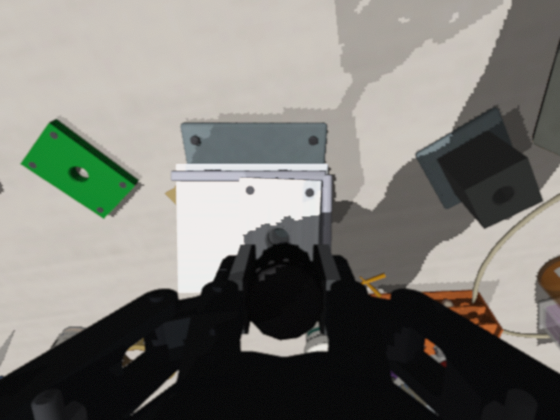

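Run:
```python
from h import *
ctrl.movep(*ins(.138,t=17));f0=frc()
s=.138
while s>.0625:
    s=max(s-.008,.0622);ctrl.movel(ins(s,t=17)[0],max_speed=.05)
    f=frc()-f0;print(round(s,4),f.round(1),rel().round(4)[2])
    if abs(f[2])>18 or np.hypot(*f[:2])>15:break
print(get_state()["time"],get_state()["width"])
```

```text
0.13 [-0.9 -1.2  1.8] 0.0771
0.122 [-0.4 -1.   0.7] 0.069
0.114 [-1.4 -2.1  0.1] 0.0609
0.106 [-1.4 -1.6  0.2] 0.0528
0.098 [-0.4 -3.7 -0.4] 0.0448
0.09 [-0.9 -4.4 -1.2] 0.0368
0.082 [-1.4 -2.9 -1. ] 0.0288
0.074 [-1.  -2.  -0.3] 0.0208
0.066 [-2.7 -1.7  0.4] 0.0129
0.0622 [-0.8  0.4 33.4] 0.0114
29.6917 0.026513896329709668
```

Run:
```python
from h import *
ctrl.movel(ins(.064,t=17)[0],max_speed=.02);ctrl.ungrasp();ctrl.pause(.2)
print(get_state()["contact_force"])
ctrl.movel(ins(.17,t=17)[0],max_speed=.12)
s=get_state();img,P=cloud("wrist",s);print(s["time"]);cv2.imwrite("pics/w8.png",img)
Q=(P-HO)@D*1000
G=Q.reshape(-1,3);G=G[(np.linalg.norm(G[:,:2],axis=1)<19)&(G[:,2]>70)&(G[:,2]<100)];c,n,k=plane(G);print("griptop",c,n,len(G))
t=Q.reshape(-1,3);t=t[(abs(t[:,2]-36)<2.5)&(abs(t[:,0])<60)&(t[:,1]>-50)&(t[:,1]<45)];print(np.percentile(t,[.5,99.5],axis=0))
img,P=cloud("side");Q=(P-HO)@D*1000;m=(abs(Q[...,0])<35)&(Q[...,1]>-60)&(Q[...,1]<-20)
for h in(6,18,30): 
    w=Q[m&(abs(Q[...,2]-h)<4)];print(h,len(w),np.percentile(w[:,1],[10,50,90]) if len(w) else "")
cv2.imwrite("pics/s8.png",cv2.resize(img[170:300,180:320],(600,557),interpolation=2))
```

```text
[-0.33980789 -0.46609515 -0.07540754]
31.7833
griptop [ 2.54972793  0.45006755 84.09238227] [-0.01619255 -0.00366436  0.99986218] 1438
[[ -7.24477452 -30.47128985  35.01626358]
 [ 43.09233905  28.87906731  38.48639715]]
6 129 [-31.94275578 -30.17592062 -28.55251402]
18 145 [-32.31996094 -30.5103379  -28.08785195]
30 121 [-31.45797528 -29.95286337 -28.63645739]
```

View pics/s8.png

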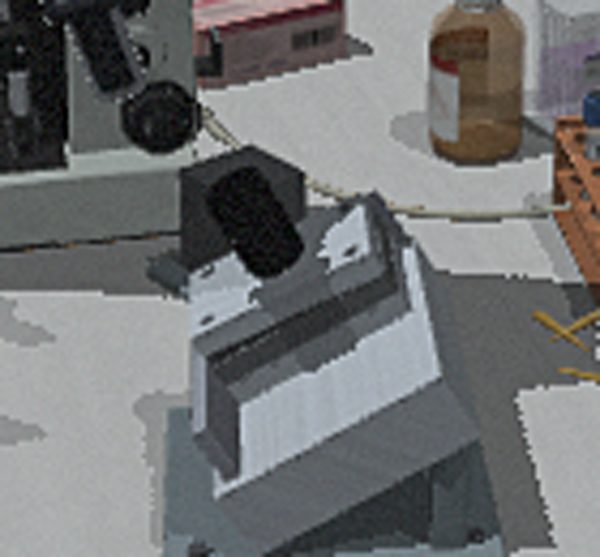

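Run:
```python
from h import *
for n in("wrist","top","side"):
    s=get_state();img,P=cloud(n,s);Q=((P-HO)@D*1000).reshape(-1,3)
    r=np.linalg.norm(Q[:,:2],axis=1)
    g=Q[(np.linalg.norm(Q[:,:2]-[1,0],axis=1)<10)&(Q[:,2]>72)&(Q[:,2]<95)]
    p=Q[(abs(Q[:,2]-36)<4)&(abs(Q[:,0])<42)&(abs(Q[:,1])<27)&(r>17)]
    d=Q[(abs(Q[:,2])<4)&(abs(Q[:,0])<45)&(Q[:,1]<-40)&(Q[:,1]>-85)]
    for nm,a in(("grip",g),("plate",p),("deck",d)):
        print(n,nm,len(a),np.median(a,0).round(1) if len(a) else "", np.percentile(a[:,2],[10,90]).round(1) if len(a) else "")
```

```text
wrist grip 709 [ 0.8 -0.1 84.4] [83.6 85.2]
wrist plate 2884 [23.5  0.6 37.7] [36.3 39.6]
wrist deck 4810 [ -0.9 -62.6   0.4] [-0.5  1.3]
top grip 66 [ 1.6  0.5 83.3] [81.6 84.5]
top plate 502 [18.7  0.3 36.9] [34.8 39.1]
top deck 703 [  1.8 -62.7  -1.1] [-2.7  0.8]
side grip 34 [ 1.   0.1 82.8] [81.7 83.5]
side plate 309 [16.8 -6.1 36.6] [35.  39.5]
side deck 583 [ -0.3 -63.   -1.2] [-2.1 -0.2]
```

Run:
```python
from h import *
s=get_state();img,P=cloud("wrist",s);Q=((P-HO)@D*1000).reshape(-1,3)
r=np.linalg.norm(Q[:,:2],axis=1)
p=Q[(abs(Q[:,2]-36.5)<5)&(abs(Q[:,0])<42)&(abs(Q[:,1])<27)&(r>20)]
A=np.c_[p[:,:2],np.ones(len(p))];print(np.linalg.lstsq(A,p[:,2],rcond=None)[0],p.min(0),p.max(0))
for x in range(-40,40,10):
    w=p[(p[:,0]>=x)&(p[:,0]<x+10)]
    if len(w)>20:print(x,len(w),np.median(w,0).round(1))
d=Q[(abs(Q[:,2])<4)&(abs(Q[:,0])<45)&(Q[:,1]<-40)&(Q[:,1]>-85)];A=np.c_[d[:,:2],np.ones(len(d))];print("deck",np.linalg.lstsq(A,d[:,2],rcond=None)[0])
f=Q[(abs(Q[:,2]-30)<3)&(Q[:,1]>31)&(Q[:,1]<37)&(abs(Q[:,0])<48)];A=np.c_[f[:,0],np.ones(len(f))];print("fence",np.linalg.lstsq(A,f[:,2],rcond=None)[0],len(f))
img2=cv2.resize(img[100:330,130:440],None,fx=2.5,fy=2.5);cv2.imwrite("pics/w9.png",img2)
```

```text
[-6.16664950e-02 -1.33645428e-03  3.90296343e+01] [-41.35854573 -26.99294492  34.69006058] [41.9982101  26.99247926 41.49969631]
-40 451 [-33.5   0.6  41. ]
-30 731 [-24.8   0.6  40.7]
-20 446 [-16.    6.6  40.1]
-10 241 [-5.6 18.1 39.4]
0 250 [  5.7 -17.8  38.9]
10 349 [ 15.6 -13.8  38.1]
20 651 [26.1 -0.2 37.4]
30 795 [35.1 -0.2 36.8]
deck [ 0.00043665 -0.00185404  0.26431533]
fence [2.43579057e-03 3.01066842e+01] 832
```

View pics/w9.png

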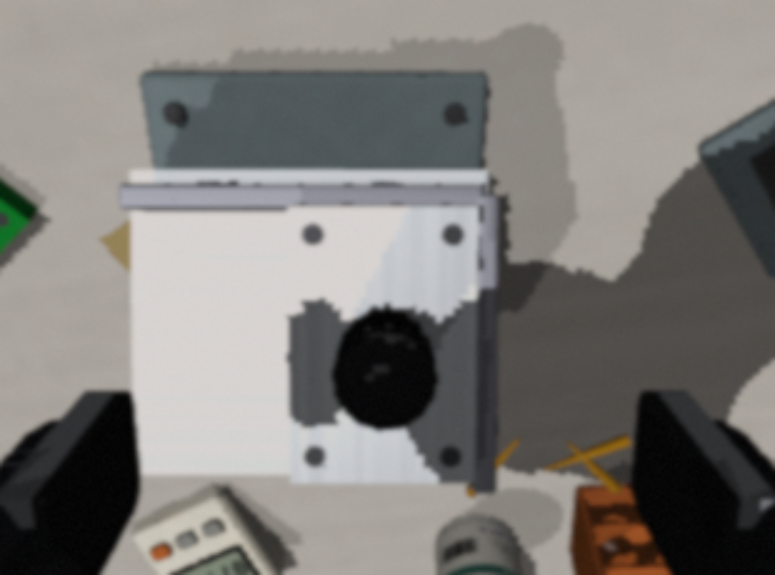

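Run:
```python
from h import *
print(get_state()["time"])
for k in(0,2,1,3):
  for t in(22,26,30): print(k,t,*[None if j is None else np.round(j,2) for j in[ctrl.ik(*cmd(p,k,t)) for p in([-.033,0,.07],[-.033,0,.036])]])
```

```text
32.0833
0 22 [ 0.02  0.56  0.95  2.23 -1.34  0.69  0.2 ] [ 0.13  0.58  0.75  2.22 -1.42  0.58  0.25]
0 26 [ 0.42  0.41  0.36  2.28 -1.41  0.37  0.28] [ 1.22  0.57 -0.83  2.27  1.51  0.25 -2.64]
0 30 [ 0.74  0.39 -0.04  2.33  4.5   0.24  0.68] [ 0.71  0.47 -0.04  2.33  4.18  0.25  0.98]
2 22 [ 1.03  0.42 -0.53  2.22  0.32  0.2   1.66] [ 1.08  0.52 -0.64  2.21  0.9   0.21  1.08]
2 26 [ 1.27  0.49 -0.84  2.27  1.14  0.21  0.86] [ 1.22  0.57 -0.83  2.27  1.51  0.25  0.5 ]
2 30 [ 1.32  0.51 -0.88  2.33  1.74  0.18  0.29] [ 1.44  0.75 -1.22  2.32  1.74  0.54  0.3 ]
1 22 [ 0.87  0.4  -0.3   2.22 -0.21  0.19  0.62] [ 0.66  0.46 -0.04  2.22 -0.89  0.18  1.3 ]
1 26 [ 0.71  0.39 -0.04  2.28 -1.22  0.2   1.66] [ 1.22  0.57 -0.83  2.27  1.51  0.25 -1.07]
1 30 [ 1.5   0.65 -1.22  2.33  1.61  0.44 -1.15] [ 1.44  0.75 -1.22  2.32  1.74  0.54 -1.27]
3 22 [ 1.22  0.48 -0.8   2.21  0.81  0.29  2.74] [ 1.08  0.52 -0.65  2.21  0.92  0.21  2.63]
3 26 [ 1.27  0.49 -0.84  2.27  1.14  0.21  2.43] [ 1.22  0.57 -0.83  2.27  1.51  0.25  2.07]
3 30 [ 1.5   0.65 -1.22  2.33  1.61  0.44  1.99] [ 1.41  0.71 -1.14  2.32  1.78  0.46  1.84]
```

Run:
```python
from h import *
ctrl.close_gripper(40)
p=lambda z:cmd((-.033,0,z),2,26)
ctrl.movep(*p(.09));f0=frc()
try: ctrl.movel(p(.044)[0],max_speed=.08)
except ctrl.Unreachable: print("unr")
z=.044
while z>.032:
    z-=.0015;ctrl.movel(p(z)[0],max_speed=.03);f=frc()-f0;print(round(z,4),(rel()-D.T@(np.array(p(z)[0])-HO))[2].round(4),f.round(1))
    if f[2]>22:break
print(get_state()["time"])
ctrl.movel(p(.095)[0],max_speed=.15)
s=get_state();img,P=cloud("wrist",s);cv2.imwrite("pics/w10.png",img)
for n,P in(("wrist",P),("top",cloud("top")[1]),("side",cloud("side")[1])):
    Q=((P-HO)@D*1000).reshape(-1,3);r=np.linalg.norm(Q[:,:2],axis=1)
    a=Q[(abs(Q[:,2]-36.5)<5)&(abs(Q[:,0])<42)&(abs(Q[:,1])<27)&(r>20)]
    A=np.c_[a[:,:2],np.ones(len(a))];g=Q[(r<10)&(Q[:,2]>72)&(Q[:,2]<95)]
    if len(a)>20:print(n,len(a),np.linalg.lstsq(A,a[:,2],rcond=None)[0].round(3),"grip",len(g),np.median(g,0) if len(g) else "")
print(get_state()["time"])
```

```text
0.0425 0.0019 [-1.4  0.7 35.5]
34.525
wrist 2273 [-4.8000e-02 -2.0000e-03  3.9383e+01] grip 6 [ 9.54233572 -1.23545756 84.42528505]
top 512 [-6.4000e-02 -3.0000e-03  3.7846e+01] grip 63 [ 0.21193122 -0.21977229 82.98808671]
side 331 [-6.5000e-02 -1.0000e-03  3.7733e+01] grip 31 [-0.36638824 -0.2205736  83.100921  ]
35.2583
```

Run:
```python
from h import *
for n in("w1","w4","w5","w7"):
    P=np.load(n+".npy");Q=((P-HO)@D*1000).reshape(-1,3);r=np.linalg.norm(Q[:,:2],axis=1)
    a=Q[(abs(Q[:,2]-36.5)<6)&(abs(Q[:,0])<42)&(abs(Q[:,1])<27)&(r>12)]
    A=np.c_[a[:,:2],np.ones(len(a))];print(n,len(a),np.linalg.lstsq(A,a[:,2],rcond=None)[0].round(3))
for n in("top","side"):
    P=cloud(n)[1];Q=((P-HO)@D*1000).reshape(-1,3)
    a=Q[(abs(Q[:,0])<55)&(Q[:,1]>-31)&(Q[:,1]<27)&(Q[:,2]>34)&(Q[:,2]<45)]
    print(n,np.percentile(a[:,0],[0.5,2,98,99.5]),np.percentile(a[:,1],[.5,99.5]))
# side profile: -y faces of the plates, points by height and x
    m=(Q[:,1]<-27)&(Q[:,1]>-34)&(abs(Q[:,0])<50)&(Q[:,2]>2)&(Q[:,2]<46);b=Q[m]
    for x in range(-48,48,12):
        w=b[(b[:,0]>=x)&(b[:,0]<x+12)];print(" ",x,len(w),np.percentile(w[:,2],[2,50,98]).round(1) if len(w)>4 else "",np.median(w[:,1]).round(1) if len(w)>4 else "")
P=cloud("side")[0]
cv2.imwrite("pics/s11.png",cv2.resize(P[195:290,210:300],(720,760)[:2] if 0 else (568,600),interpolation=2))
```

```text
w1 2763 [0.000e+00 2.000e-03 3.622e+01]
w4 33798 [ 0.0000e+00 -2.0000e-03  3.6277e+01]
w5 5227 [-7.0000e-02 -3.0000e-02  3.8757e+01]
w7 3825 [-0.065 -0.    39.164]
top [-44.82288187 -43.85712187  43.99758393  44.96216692] [-28.19438493  26.64480501]
  -48 14 [ 7.7 21.7 37.9] -32.0
  -36 4  
  -24 3  
  -12 2  
  0 3  
  12 3  
  24 4  
  36 10 [ 4.6 24.7 35.5] -27.5
side [-44.08540805 -43.56477847  43.49256492  44.73811229] [-30.76839215  26.45847915]
  -48 83 [ 2.9 21.5 41.7] -30.3
  -36 98 [ 2.9 19.7 39.8] -30.2
  -24 104 [ 3.8 21.  39.1] -30.0
  -12 99 [ 2.8 20.2 38.4] -30.2
  0 102 [ 2.8 20.9 37.5] -30.0
  12 107 [ 2.8 19.3 36.3] -30.2
  24 103 [ 2.9 19.7 36.5] -30.0
  36 81 [ 3.5 18.7 35.8] -30.3
```

View pics/s11.png

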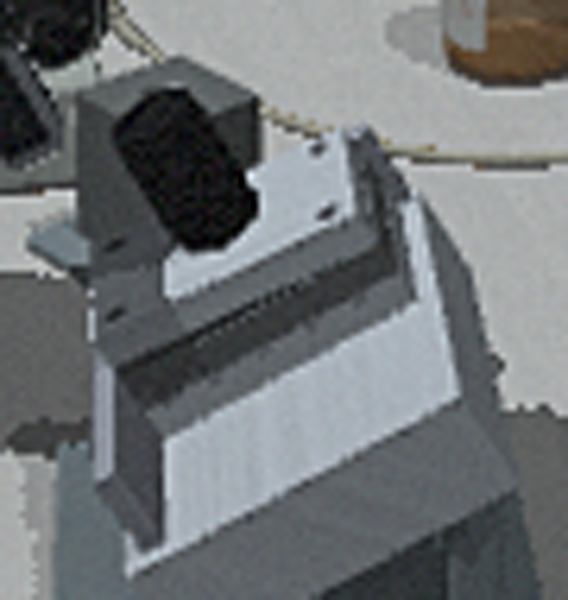

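```bash
cat > fix.py <<'E'
from h import *
p=lambda x,z=.0371:cmd((x,0,z),2,8)
def chk():
    for n in("top","side"):
        P=cloud(n)[1]
        Q=((P-HO)@D*1000).reshape(-1,3);r=np.linalg.norm(Q[:,:2],axis=1)
        a=Q[(abs(Q[:,2]-36.5)<6)&(abs(Q[:,0])<42)&(abs(Q[:,1])<27)&(r>20)]
        A=np.c_[a[:,:2],np.ones(len(a))];g=Q[(r<10)&(Q[:,2]>72)&(Q[:,2]<95)]
        if len(a)>20:print(n,len(a),np.linalg.lstsq(A,a[:,2],rcond=None)[0].round(3),"grip",len(g),np.median(g[:,2]) if len(g) else "")
    print(get_state()["time"])
if __name__=="__main__":
    ctrl.movep(*p(-.075,.075));f0=frc()
    ctrl.movel(p(-.068)[0],max_speed=.12)
    ctrl.movel(p(-.060)[0],max_speed=.05);f=frc()-f0;print(f.round(1))
    x=-.060
    while x<-.0535 and abs(f[0])<14 and abs(f[2])<14:
        x+=.001;ctrl.movel(p(x)[0],max_speed=.02);f=frc()-f0;print(round(x,4),f.round(1))
    print(get_state()["time"]);chk()
E
python3 fix.py
```

```text
[-0.3 -0.7 -0.3]
-0.059 [ 0.2 -0.1 -0.9]
-0.058 [-0.9 -0.4  0.5]
-0.057 [-0.7 -0.2 -0.6]
-0.056 [-1.1 -0.3  0.6]
-0.055 [-0.8  0.2 -0.8]
-0.054 [-1.7 -0.1 -0.1]
-0.053 [-3.5 -0.4 -0.5]
38.45
top 472 [-2.0000e-03 -0.0000e+00  3.5029e+01] grip 56 80.3068596289124
side 335 [-5.0000e-03 -3.0000e-03  3.4922e+01] grip 30 79.63571150982139
38.55
```

Run:
```python
from fix import *
ctrl.movel(p(-.066)[0],max_speed=.06);ctrl.movel(p(-.085,.10)[0],max_speed=.15)
s=get_state();P=cloud("wrist",s)[1];Q=((P-HO)@D*1000).reshape(-1,3);r=np.linalg.norm(Q[:,:2],axis=1)
for nm,a in(("grip",Q[(r<10)&(Q[:,2]>70)&(Q[:,2]<95)]),("plate",Q[(abs(Q[:,2]-36)<6)&(abs(Q[:,0])<42)&(abs(Q[:,1])<27)&(r>20)]),("deck",Q[(abs(Q[:,2])<4)&(abs(Q[:,0])<45)&(Q[:,1]<-40)&(Q[:,1]>-85)])):
    print(nm,len(a),np.median(a,0).round(1) if len(a) else "")
chk()
Q=((cloud("side")[1]-HO)@D*1000).reshape(-1,3)
for h in(6,18,30):
    w=Q[(abs(Q[:,0])<40)&(abs(Q[:,2]-h)<4)&(Q[:,1]<-20)&(Q[:,1]>-60)];print(h,len(w),np.percentile(w[:,1],[10,50,90]).round(1))
w=Q[(abs(Q[:,2]-36)<4)&(abs(Q[:,0])<60)&(abs(Q[:,1])<28)];print("x",np.percentile(w[:,0],[1,99]))
for n in("specimen_jar","reagent_bottle","lab_timer"):
    img,P=cloud("top")
    for r in models.masks_of("top",n)[:1]:print(n,np.round(r["p"],2),np.nanmedian(P[r["mask"]],0).round(3))
print(get_state()["time"],get_state()["contact_force"])
```

```text
grip 0 
plate 252 [-30.8  -0.9  36.2]
deck 227 [-20.5 -79.5   0.4]
top 512 [2.0000e-03 0.0000e+00 3.4787e+01] grip 63 79.59698930044377
side 339 [ 1.0000e-03 -1.0000e-03  3.4769e+01] grip 34 79.45369226574388
39.6583
6 152 [-32.1 -30.3 -29. ]
18 155 [-32.6 -30.6 -28.6]
30 164 [-31.5 -30.2 -27.6]
x [-40.82442712  49.11071081]
specimen_jar 0.83 [ 0.713 -0.294  0.062]
reagent_bottle 0.67 [0.68  0.001 0.09 ]
lab_timer 0.87 [ 0.684 -0.439  0.02 ]
40.0083 [-1.09804893 -0.75008109 -0.45881229]
```

```bash
cat > back.py <<'E'
from fix import *
b=lambda x,z=.0275:cmd((x,0,z),2,16)
ctrl.movep(*b(.072,.13));ctrl.movel(b(.070)[0],max_speed=.2);f0=frc()
ctrl.movel(b(.0605)[0],max_speed=.06);f=frc()-f0;print(f.round(1))
x=.0605
while x>.0556 and abs(f[0])<9:
    x-=.001;ctrl.movel(b(x)[0],max_speed=.03);f=frc()-f0;print(round(x,4),f.round(1))
ctrl.movel(b(.070)[0],max_speed=.1);ctrl.movel(b(.075,.13)[0],max_speed=.2)
chk()
s=get_state()
for n in("side","top","wrist"):
    Q=((cloud(n,s)[1]-HO)@D*1000).reshape(-1,3)
    w=Q[(abs(Q[:,2]-36)<3)&(abs(Q[:,0])<60)&(abs(Q[:,1])<28)];print(n,"x",np.percentile(w[:,0],[.5,1,99,99.5]).round(1),np.percentile(w[:,1],[1,99]).round(1))
print(get_state()["time"])
E
python3 back.py
```

```text
[ 1.5 -1.3 -0.3]
0.0595 [ 0.5 -0.8 -0.4]
0.0585 [ 0.7 -0.7 -1.2]
0.0575 [ 0.5 -0.2 -0.8]
0.0565 [ 0.6 -0.3 -0.8]
0.0555 [ 1.5 -0.5 -1.1]
top 77 [-9.0000e-03 -3.0000e-03  3.5312e+01] grip 0 
side 328 [-0.0000e+00  3.0000e-03  3.4803e+01] grip 32 79.75419708292766
43.9667
side x [-43.2 -43.   45.9  46.2] [-27.4  27.2]
top x [27.4 28.7 46.9 47.3] [-26.3  27.3]
wrist x [-45.7 -45.3  43.7  43.7] [-27.4  27.8]
44.1167
```

```bash
python3 -c "
from h import *
print(ticket.close_job(),get_state()['time'])"
```

```text
the job is handed in; nothing more can be done
the job is handed in; nothing more can be done
```

I handed the job in at about 44 s: the three plates are against the fence, the pin is through them with its grip measured on the top plate, and the jar, bottle and timer measured unmoved. The gripper caught the top plate's lower edge on the ledge before the pin went in, so I freed it after the pin was placed. It last measured flat and within about 1 mm of home along the slope. I also viewed 13 pictures against the limit of 10, and the hand-in returned no verdict.

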